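# Scrape the crispbread off the chopping board into the shallow tin

## Robot

A 7-joint arm with a two-finger parallel gripper is mounted at the origin on the work surface. World frame = base frame: x ahead of the robot, y to its left, z up, the work surface at z = 0. Lengths are in mm, angles in rad, forces in N, time in s.
With the tool pointing down it reaches from about 425 to 950 mm from the base axis. Payload 4.7 kg.
Tool frame: the origin (TCP) lies midway between the tips of the shut fingers; the grasp point (between the pads) lies 19 mm behind it (r.grip_depth is the z of the grasp point in the tool frame, in mm); z points along the fingers, y is the direction in which the jaws open and shut (so a half turn about z gives the same grasp; the last joint's range is limited). The gripper opens to 85 mm and grips with 20 to 120 N. Pads are 22 mm wide; open, the fingers measure 114 mm over their backs; the gripper's body (76 mm by 85 mm) begins 54 mm behind the grasp point. The pads swing forward as they close: fully open they stand 13 mm farther back than shut.
Start: joints at [1.168, 0.469, -0.049, 1.532, 0.024, 1.141, -0.082], TCP at [246.527, -628.389, 231.335] pointing down, gripper open.
Joint ranges: [-2.59, 2.59], [-0.33, 1.99], [-1.39, 1.29], [0.1, 2.45], [-1.04, 4.18], [0.21, 1.99], [-2.66, 2.66]. Speed limits (rad/s): [2.57, 2.57, 3.14, 3.14, 3.14, 3.14, 3.14].

## Interface

Orientations are given as [roll, pitch, yaw] about the fixed x, y, z axes, in that order (R = Rz(yaw) Ry(pitch) Rx(roll)).
In Python, from workcell import r gives the robot as it stands.
- The arm moves only by the tool apply_moves, never from a script. Its argument "deltas" is a list that holds one entry, the list of rows, each a list of 7 numbers: the shift along the tool's x, y, z as a fraction of full scale, then the turn, a rotation vector about the tool's x, y, z as a fraction of full scale, then the closure, from -1 (fully open) to 1 (shut). A call has 1 to 12 rows; each row shifts and turns the commanded pose from where the row before left it, along the tool's axes as they then stand; what a row does not reach is not made up. Full scale, the value 1, is 0.5 m for a shift and 0.08 rad for a turn. A row lasts 1/10 s, in which the tool goes at most 50 mm and 8.59 degrees, less where a joint would pass 70% of its speed; a pose out of reach is approached as far as the arm can. A call with a number of a shift or a turn outside -1 to 1 is refused whole. A call with a gripper value outside its range is refused whole. The fingers move at their own pace and stop on an object; "force" is the grip in N (left out, the last holds). Time passes only in rows, so rows that do not move let the fingers close. It gives the time, the measured TCP pose, the force and the opening at its end, in the units of the state.
- r.get_obs(): the state, without advancing time (a new reading comes with each control period).
- r.grab_frame(name): name is "side" or "top" or "wrist"; returns the picture (480x640x3 uint8, red, green, blue); there is no depth.
- r.calibration(name): a dict with "fovy" (degrees; the focal length in pixels is half the picture's height over the tangent of half this angle, whatever the lens; pixels are square), "cx", "cy" (the principal point, pixels), "T" (4x4, takes a point from camera to world coordinates); the wrist camera has in their place "mount" (4x4, takes a point from camera to tool coordinates, whose origin is the TCP and whose axes are the flange's). Camera axes: x right, y down, z forward; pixel columns grow to the right and rows downward; lengths in mm; the calibration is good to about 2 mm. A picture is of the moment at which its call begins: read the wrist's pose just before it. calibration takes no time and is no camera call.
- r.close_job(): hands the job in, once; it reports no verdict.
The state is a dict: "time_s": time; "q": joint angles; "joint_vel": joint speeds; "joint_efforts": joint torques, N m; "ee_pos": TCP position; "ee_rot": TCP orientation; "contact_force": force on the tool from outside, world axes, zero at the start; "ft_torque": the same for the moment, N m; "width": opening from 0.0 (shut) to 1.0 (fully open).
Only numpy, scipy, OpenCV 4.12 (cv2) and the standard library are available. Lean on these libraries where they do the work, as an engineer would, in place of code of your own. Each camera call takes 0.05 s, during which the arm holds its last target.

## Task

Clear the four pieces of crispbread off the chopping board: take the scraper block, press its flat foot firmly on the wood at the end away from the shallow tin, and wipe towards the tin, keeping it pressed, until all four pieces have gone over the edge into the shallow tin (not the deep loaf tin). Never press the board with more than 25 N, do not touch the pieces with the gripper, and leave the loaf tin and the jar where they are. Afterwards stand the scraper upright on the bare counter.

Things in the scene. Friction and masses are not known exactly. Their poses are not given: they have to be found in the camera images.
- board: dark wooden chopping board, 220 (x) by 260 (y) by 30 mm, fixed but for soft feet: it sinks straight down under 1 to 4 N by 1 to 12 mm (unseen, different each time), then bears firmly, about 8 N per mm. Origin: centre of its underside; unloaded, its top is 56 mm above the counter. One tin stands at its +y end, one at its -y end; which is where varies
- tray: the shallow open steel tin, 280 (x) by 140 (y) by 24 mm high, walls and floor 5 mm, fixed to the counter 4 mm from one y end of the board, parallel to it; its rim is 32 mm lower than the unloaded board's top. Origin: centre of its underside; axes parallel to the board's
- scraper: wooden block 130 (x) by 26 (y) mm on a steel foot 130 by 36 by 12 mm, 74 mm high in all, 0.25 to 0.5 kg, standing upright on the counter left or right of the tins. Origin: centre of the foot's underside, x along its length, z up. Grip across the 26 mm, 50 mm above the origin. Wipe with its x along the board's x; it covers just over half the board, so make two strokes
- piece0: flat light-brown piece of crispbread, 60 (x) by 34 (y) by 7 mm thick, lying on the board. Origin: centre of its underside
- piece1: flat light-brown piece of crispbread, 60 (x) by 34 (y) by 7 mm thick, lying on the board. Origin: centre of its underside
- piece2: flat light-brown piece of crispbread, 60 (x) by 34 (y) by 7 mm thick, lying on the board. Origin: centre of its underside
- piece3: flat light-brown piece of crispbread, 60 (x) by 34 (y) by 7 mm thick, lying on the board. Origin: centre of its underside
- loaf_tin: bystander: deep open steel loaf tin, 260 (x) by 120 (y) by 75 mm high, loose, 14 mm from the other y end of the board. Origin: centre of its underside
- jar: bystander: closed glass jar, 72 mm across, 100 mm high, on the side of the counter where the scraper is not. Origin: centre of its underside

How it is judged:
By the outcome, as a careful person would: the job done as asked, in the order asked, and still so for the second after the job is handed in, with the robot touching nothing.
It also fails if it takes over 69 s, if anything falls off the work surface, if the arm or the gripper's body presses on something with over 40 N, if the wrist force passes 120 N, or if a joint passes its speed limit or range.

## Working session

There is one attempt and no reset: what is moved stays moved. The work goes in short steps, Python scripts to look and compute and a tool call to move; the robot and the scene stay as the last step left them, time stands still between calls to the robot, and variables do not carry over. Pictures are saved under pics/ and viewed, and the job is handed in when it is done.

Besides the shell and the picture viewer there is one more tool, called as name([rows], argument=value, ...), one row to a line, values as JSON. apply_moves: Moves the arm, as the interface text tells. Its arguments: {"type":"object","properties":{"deltas":{"type":"array"},"force":{"type":"number"}},"required":["deltas"]}

```bash
mkdir -p pics; ls
python3 - <<'E'
from workcell import r
import cv2
print(r.get_obs())
for n in ("top","side","wrist"):
    im=r.grab_frame(n); cv2.imwrite(f"pics/{n}0.png",im[:,:,::-1]); print(n,r.calibration(n))
print(r.grip_depth)
E
```

```text
pics
{'time_s': 0.0, 'q': array([ 1.16811216,  0.46946475, -0.04861149,  1.5337171 ,  0.02411964,
        1.14098332, -0.08230957]), 'joint_vel': array([ 1.24149324e-03, -1.00982743e-03,  7.32610222e-05, -2.46829388e-03,
       -2.95891636e-04,  4.60673261e-04, -8.59261908e-04]), 'joint_efforts': array([-4.86865902e-04, -5.10305429e+01, -4.63885849e-02, -2.37711078e+01,
        1.07309158e-02,  7.62330252e-03,  4.01780812e-05]), 'ee_pos': array([ 246.26774552, -627.83600662,  230.23594636]), 'ee_rot': array([-3.13960840e+00,  8.34756585e-05,  3.73829778e-01]), 'contact_force': array([-0.38016246,  0.23093163,  0.0105847 ]), 'ft_torque': array([-0.00714372,  0.06435145,  0.046414  ]), 'width': 1.0000794896239966}
top {'fovy': 43.20118121654712, 'cx': 315.21290457855906, 'cy': 237.68368700527168, 'T': array([[-2.31314537e-02, -9.89393001e-01,  1.43409991e-01,
         4.02774828e+02],
       [-9.99674893e-01,  2.44299312e-02,  7.29983566e-03,
        -8.42016590e+00],
       [-1.07259025e-02, -1.43194512e-01, -9.89636442e-01,
         1.27863689e+03],
       [ 0.00000000e+00,  0.000000
[... 241 characters left out ...]
422748e-01, -6.81187887e-01,  7.24184656e-01,
        -7.08342797e+02],
       [-1.66636322e-02, -7.27063672e-01, -6.86367788e-01,
         7.36104764e+02],
       [ 0.00000000e+00,  0.00000000e+00,  0.00000000e+00,
         1.00000000e+00]])}
wrist {'fovy': 61.148988151681806, 'cx': 313.9588445541177, 'cy': 237.72962754833137, 'mount': array([[ 6.99163553e-04, -9.54570420e-01, -2.97984605e-01,
         7.79061510e+01],
       [ 9.99999566e-01,  4.84051230e-04,  7.95686288e-04,
        -3.53539096e-01],
       [-6.15298780e-04, -2.97985032e-01,  9.54570344e-01,
        -1.42752526e+02],
       [ 0.00000000e+00,  0.00000000e+00,  0.00000000e+00,
         1.00000000e+00]])}
-18.700000000000003
```

View pics/top0.png

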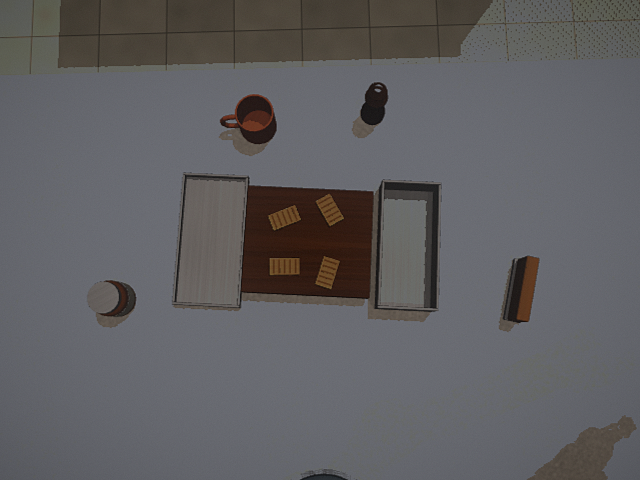

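View pics/side0.png

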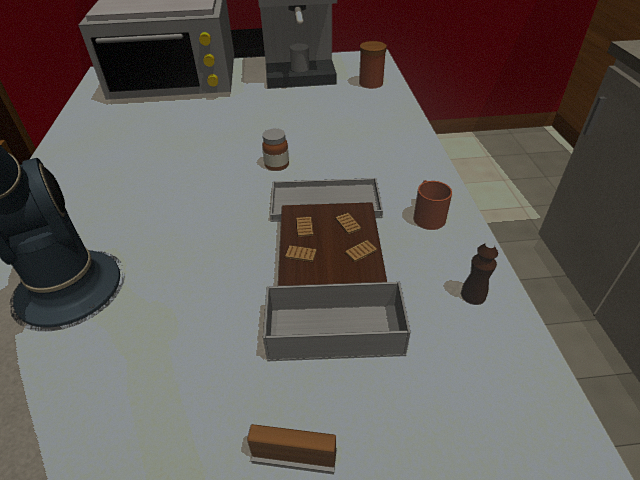

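```bash
cat > h.py <<'E'
import numpy as np, cv2
from workcell import r
from scipy.spatial.transform import Rotation as R
def cam(n):
    c=r.calibration(n); f=240/np.tan(np.radians(c["fovy"]/2)); return c,f
def ray(n,u,v,z,T=None):
    c,f=cam(n); T=c["T"] if T is None else T
    d=T[:3,:3]@np.array([(u-c["cx"])/f,(v-c["cy"])/f,1]); p=T[:3,3]
    return p+d*(z-p[2])/d[2]
def proj(n,P,T=None):
    c,f=cam(n); T=c["T"] if T is None else T
    q=T[:3,:3].T@(np.array(P)-T[:3,3]); return f*q[0]/q[2]+c["cx"],f*q[1]/q[2]+c["cy"]
def tool(o):
    T=np.eye(4);T[:3,:3]=R.from_euler('xyz',o["ee_rot"]).as_matrix();T[:3,3]=o["ee_pos"];return T
E
python3 - <<'E'
import cv2
im=cv2.imread("pics/top0.png")
a=cv2.resize(im[235:345,480:570],None,fx=6,fy=6,interpolation=cv2.INTER_CUBIC)[:600]
cv2.imwrite("pics/c1.png",a)
b=cv2.resize(im[165:315,165:450],None,fx=2.8,fy=2.8,interpolation=cv2.INTER_CUBIC)
b=cv2.convertScaleAbs(b,alpha=2)
cv2.imwrite("pics/c2.png",b)
E
```

```text
(no output)
```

View pics/c1.png

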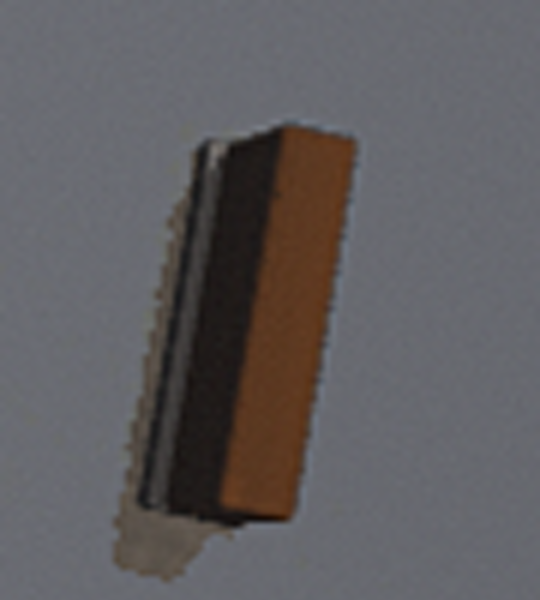

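View pics/c2.png

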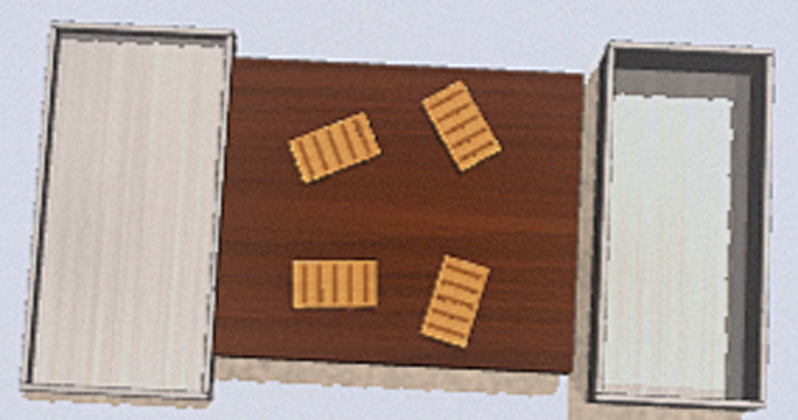

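View pics/wrist0.png

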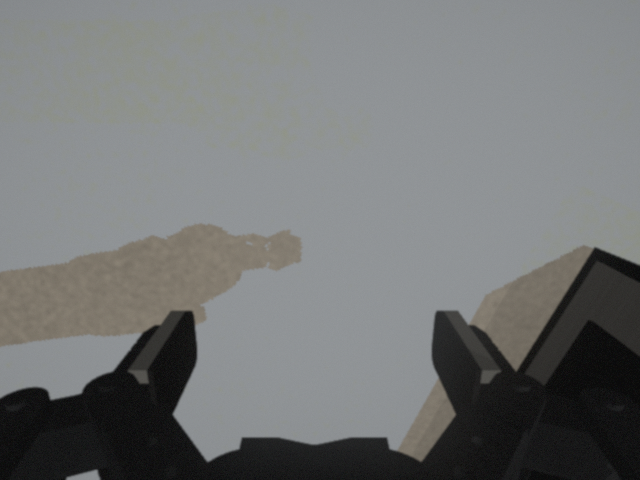

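Run:
```python
from h import *
np.set_printoptions(precision=1,suppress=True)
def quad(name,pts,z,s,o):
    P=np.array([ray("top",x/s+o[0]-.0,y/s+o[1],z) for x,y in pts]); 
    (c,sz,a)=cv2.minAreaRect(P[:,:2].astype(np.float32)); print(name,P[:,:2].tolist() and P[:,:2].round(1).tolist(),"ctr",np.round(c,1),np.round(sz,1),round(a,2))
quad("scr",[(285,126),(357,138),(295,519),(219,510)],74,6,(480,235))
o=(165,165);s=2.8
quad("board",[(237,58),(584,73),(572,374),(214,355)],56,s,o)
quad("tray",[(52,22),(236,30),(211,400),(20,397)],24,s,o)
quad("loaf",[(608,42),(775,49),(770,407),(589,403)],75,s,o)
for i,q in enumerate([[(289,142),(368,111),(383,151),(306,183)],[(421,99),(462,80),(502,151),(460,172)],[(292,260),(378,260),(378,307),(292,307)],[(444,254),(490,267),(467,348),(420,333)]]):
    quad(f"p{i}",q,62,s,o)
print(tool(r.get_obs()))
```

```text
scr [[530.0, -421.4], [525.5, -444.9], [400.9, -415.2], [404.4, -390.7]] ctr [ 464.9 -417.8] [ 24.7 130.3] 76.59
board [[691.8, 133.5], [673.9, -121.8], [453.8, -105.0], [473.5, 151.8]] ctr [573.7  14.9] [257.6 220.7] 85.62
tray [[731.0, 277.9], [721.1, 137.8], [442.4, 158.4], [447.9, 299.2]] ctr [584.5 218.5] [140.9 284.3] 85.79
loaf [[692.2, -138.3], [683.9, -258.9], [426.7, -241.7], [432.4, -114.8]] ctr [ 558.3 -186.8] [127.1 260.8] 86.19
p0 [[626.7, 95.4], [648.3, 37.4], [618.4, 27.0], [596.2, 83.4]] ctr [622.1  60.7] [32.8 61.9] 20.38
p1 [[656.2, -1.5], [669.6, -31.9], [616.2, -59.5], [601.5, -28.6]] ctr [636.2 -30.5] [61.6 34.3] 26.3
p2 [[540.2, 94.3], [538.7, 32.2], [504.8, 32.9], [506.2, 94.7]] ctr [522.5  63.6] [62.2 34. ] 88.62
p3 [[541.9, -15.5], [531.7, -48.3], [473.9, -30.2], [485.4, 3.1]] ctr [508.  -22.4] [35.3 60.6] 72.59
[[   0.9    0.4   -0.   246.3]
 [   0.4   -0.9    0.  -628. ]
 [  -0.    -0.    -1.   230.5]
 [   0.     0.     0.     1. ]]
```

```bash
cat >> h.py <<'E'
def rows(target,yaw,n,grip,start=None,dec=3):
    o=r.get_obs() if start is None else start
    T=tool(o); p=T[:3,3].copy(); Rm=T[:3,:3].copy()
    Rt=R.from_euler('xyz',[np.pi,0,yaw]).as_matrix(); out=[]
    for i in range(n):
        k=n-i
        d=np.round(Rm.T@((np.array(target)-p)/k)/500,dec)
        w=np.round(R.from_matrix(Rm.T@Rt).as_rotvec()/k/0.08,2)
        p=p+Rm@d*500; Rm=Rm@R.from_rotvec(w*0.08).as_matrix()
        out.append([*(d+0.),*(w+0.),grip])
    print("["+",".join("["+",".join(f"{x:g}" for x in q)+"]" for q in out)+"]")
    print("end",p.round(1));
E
python3 -c "
from h import *
rows([465,-418,140],-.234,9,-1)"
```

```text
[[0.062,-0.026,0.02,0,0,0.84,-1],[0.06,-0.03,0.02,0,0,0.84,-1],[0.058,-0.034,0.02,0,0,0.85,-1],[0.056,-0.038,0.02,0,0,0.84,-1],[0.053,-0.041,0.02,0,0,0.85,-1],[0.051,-0.045,0.02,0,0,0.84,-1],[0.047,-0.048,0.02,-0.01,0,0.85,-1],[0.044,-0.051,0.021,0,0,0.84,-1],[0.041,-0.054,0.02,-0.01,0.01,0.85,-1]]
end [ 465.2 -417.9  140.1]
```

apply_moves([
  [[0.062,-0.026,0.02,0,0,0.84,-1],[0.06,-0.03,0.02,0,0,0.84,-1],[0.058,-0.034,0.02,0,0,0.85,-1],[0.056,-0.038,0.02,0,0,0.84,-1],[0.053,-0.041,0.02,0,0,0.85,-1],[0.051,-0.045,0.02,0,0,0.84,-1],[0.047,-0.048,0.02,-0.01,0,0.85,-1],[0.044,-0.051,0.021,0,0,0.84,-1],[0.041,-0.054,0.02,0,0,0.85,-1],[0,0,0,0,0,0,-1],[0,0,0,0,0,0,-1]],
])

```text
time_s: 1.25
ee_pos: [466.0, -417.4, 140.2]
ee_rot: [3.141, 0.001, -0.231]
contact_force: [0.4, -0.7, 0.1]
width: 0.999
```

Run:
```python
from h import *
o=r.get_obs();print(o["ee_pos"],o["ee_rot"],o["q"],o["contact_force"])
im=r.grab_frame("wrist"); cv2.imwrite("pics/w1.png",im[:,:,::-1])
T=tool(o)@r.calibration("wrist")["mount"]
a=-.234;c=np.array([465,-418]);ex=np.array([np.cos(a),np.sin(a)]);ey=np.array([-ex[1],ex[0]])
for s,t in ((1,1),(1,-1),(-1,-1),(-1,1)):
    q=c+65*s*ex+13*t*ey; print(proj("wrist",[*q,74],T))
```

```text
[ 465.95752412 -417.43503347  140.1977666 ] [ 3.14118741e+00  9.12403592e-04 -2.31293852e-01] [ 0.65626616  0.47591402  0.0087867   1.74940754 -0.00412606  0.91694925
 -1.13550145] [ 0.41195198 -0.65457927  0.06686811]
(np.float64(292.11643973219134), np.float64(138.48802095728377))
(np.float64(344.0577698004439), np.float64(138.66857766561117))
(np.float64(338.48990909503124), np.float64(362.6482490984554))
(np.float64(294.8769169601876), np.float64(362.5278606067768))
```

View pics/w1.png

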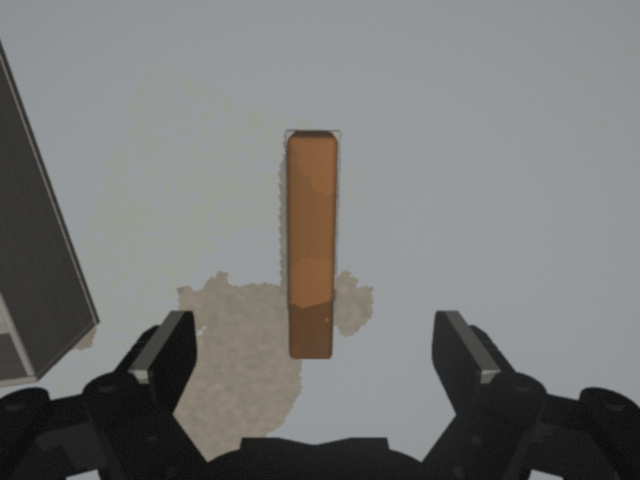

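```bash
python3 -c "
from h import *
rows([467.5,-415.8,32],-.234,5,-1)"
```

```text
[[0.001,-0.001,0.043,0,0,0,-1],[0.001,-0.002,0.044,0,0,0,-1],[0.001,-0.001,0.043,0.01,0,0,-1],[0,-0.002,0.044,0,0,0,-1],[0.001,-0.001,0.043,0.01,0.01,0,-1]]
end [ 467.7 -416.    32.1]
```

apply_moves([
  [[0.001,-0.001,0.043,0,0,0,-1],[0.001,-0.002,0.044,0,0,0,-1],[0.001,-0.001,0.043,0,0,0,-1],[0,-0.002,0.044,0,0,0,-1],[0.001,-0.001,0.043,0,0,0,-1],[0,0,0,0,0,0,1],[0,0,0,0,0,0,1],[0,0,0,0,0,0,1],[0,0,0,0,0,0,1],[0,0,0,0,0,0,1],[0,0,0,0,0,0,1],[0,0,0,0,0,0,1]],
], force=100)

```text
time_s: 2.5
ee_pos: [469.0, -416.8, 34.0]
ee_rot: [3.139, -0.003, -0.235]
contact_force: [-0.8, -1.3, 5.2]
width: 0.294
```

Run:
```python
from h import *
o=r.get_obs();print(o["ee_pos"],o["ee_rot"],o["contact_force"],o["width"]*85)
im=r.grab_frame("side"); cv2.imwrite("pics/s1.png",im[:,:,::-1])
```

```text
[ 468.95006063 -416.77479579   33.99008681] [ 3.13913247e+00 -2.80707474e-03 -2.34568484e-01] [-0.77100044 -1.25430119  5.21583644] 24.95945483131375
```

View pics/s1.png

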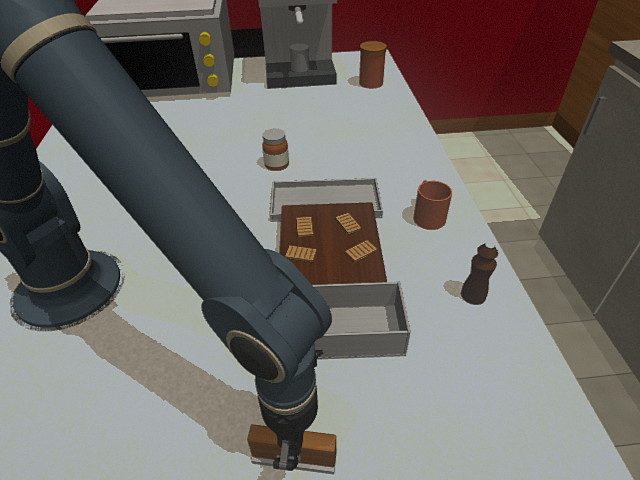

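apply_moves([
  [[0,0,-0.03,0,0,0,1],[0,0,-0.06,0,0,0,1],[0,0,-0.08,0,0,0,1],[0,0,-0.06,0,0,0,1],[0,0,0,0,0,0,1],[0,0,0,0,0,0,1],[0,0,0,0,0,0,1]],
])

```text
time_s: 3.25
ee_pos: [467.0, -414.4, 145.6]
ee_rot: [-3.141, 0.003, -0.234]
contact_force: [0.3, -0.1, -3.6]
width: 0.289
```

Run:
```python
from h import *
o=r.get_obs();print(o["ee_pos"],o["ee_rot"],o["contact_force"],o["ft_torque"],o["width"]*85)
rows([613,-92,150],-.075,10,1)
```

```text
[ 466.9753479  -414.4303492   145.62274268] [-3.14076546  0.00324211 -0.234001  ] [ 0.32216931 -0.13203843 -3.57308768] [ 0.0375684  -0.01619069  0.02006461] 24.568492549429216
[[0.013,-0.07,-0.001,0,0,-0.2,1],[0.015,-0.069,-0.001,0,0,-0.2,1],[0.016,-0.069,-0.001,0,0,-0.2,1],[0.017,-0.069,-0.001,0,0.01,-0.2,1],[0.018,-0.068,-0.001,0,0,-0.2,1],[0.019,-0.068,-0.001,0,0.01,-0.2,1],[0.02,-0.068,-0.001,0,0,-0.2,1],[0.021,-0.068,0,0,0.01,-0.2,1],[0.022,-0.067,-0.001,-0.01,0,-0.19,1],[0.023,-0.067,0,0,0.01,-0.2,1]]
end [613.  -91.9 149.8]
```

apply_moves([
  [[0.013,-0.07,-0.001,0,0,-0.2,1],[0.015,-0.069,-0.001,0,0,-0.2,1],[0.016,-0.069,-0.001,0,0,-0.2,1],[0.017,-0.069,-0.001,0,0,-0.2,1],[0.018,-0.068,-0.001,0,0,-0.2,1],[0.019,-0.068,-0.001,0,0,-0.2,1],[0.02,-0.068,-0.001,0,0,-0.2,1],[0.021,-0.068,0,0,0,-0.2,1],[0.022,-0.067,-0.001,0,0,-0.2,1],[0.023,-0.067,0,0,0,-0.2,1],[0,0,0,0,0,0,1],[0,0,0,0,0,0,1]],
])

```text
time_s: 4.45
ee_pos: [613.3, -91.7, 149.0]
ee_rot: [3.141, 0.004, -0.071]
contact_force: [0.4, -1.5, -3.8]
width: 0.294
```

Run:
```python
from h import *
o=r.get_obs();print(o["ee_pos"],o["ee_rot"],o["contact_force"],o["width"]*85)
rows([613,-92,100],-.075,3,1)
im=r.grab_frame("wrist"); cv2.imwrite("pics/w2.png",im[:,:,::-1])
im=r.grab_frame("side"); cv2.imwrite("pics/s2.png",im[:,:,::-1])
```

```text
[613.32332858 -91.65449799 148.98599922] [ 3.14096287  0.00389368 -0.07146961] [ 0.44496819 -1.52973891 -3.80405159] 24.976462311568422
[[0,0,0.033,0,0.02,0.01,1],[0,0,0.032,0,0.01,0.02,1],[0,0.001,0.033,0.01,0.02,0.01,1]]
end [613.2 -92.2 100. ]
```

View pics/w2.png

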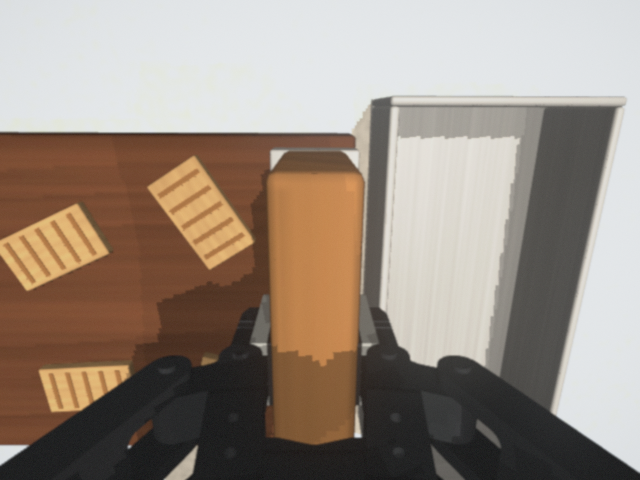

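View pics/s2.png

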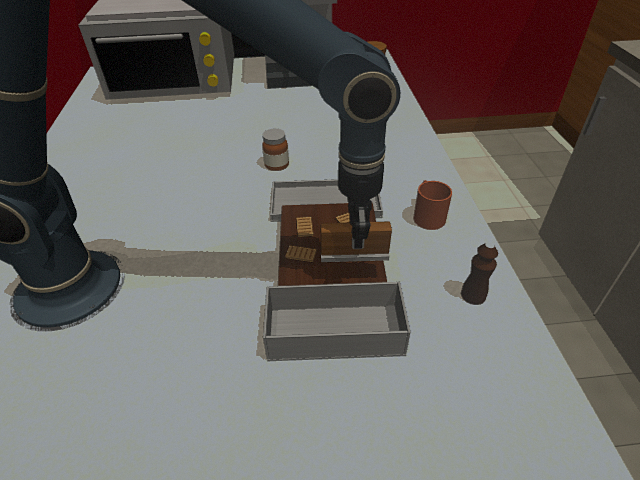

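apply_moves([
  [[0,0,0.02,0,0.02,0.02,1],[0,0,0.04,0,0.02,0.02,1],[0,0,0.03,0,0.01,0.01,1],[0,0,0.018,0,0,0,1],[0,0,0.004,0,0,0,1],[0,0,0.004,0,0,0,1],[0,0,0.002,0,0,0,1],[0,0,0,0,0,0,1],[0,0,0,0,0,0,1]],
])

```text
time_s: 5.45
ee_pos: [614.8, -93.1, 92.6]
ee_rot: [3.141, -0.005, -0.078]
contact_force: [-0.4, 0.3, -2.3]
width: 0.291
```

apply_moves([
  [[0,0,0.002,0,0,0,1],[0,0,0.002,0,0,0,1],[0,0,0.002,0,0,0,1],[0,0,0,0,0,0,1],[0,0,0,0,0,0,1]],
])

```text
time_s: 5.95
ee_pos: [614.5, -93.1, 89.1]
ee_rot: [3.141, -0.004, -0.078]
contact_force: [0.6, -0.6, -1.6]
width: 0.293
```

apply_moves([
  [[0,0,0.002,0,0,0,1],[0,0,0.002,0,0,0,1],[0,0,0.002,0,0,0,1],[0,0,0,0,0,0,1],[0,0,0,0,0,0,1]],
])

```text
time_s: 6.45
ee_pos: [614.6, -93.1, 86.2]
ee_rot: [3.141, -0.004, -0.078]
contact_force: [0.4, -1.1, 0.2]
width: 0.293
```

apply_moves([
  [[0,0,0.002,0,0,0,1],[0,0,0.002,0,0,0,1],[0,0,0.002,0,0,0,1],[0,0,0,0,0,0,1],[0,0,0,0,0,0,1]],
])

```text
time_s: 6.95
ee_pos: [614.6, -93.1, 84.8]
ee_rot: [3.141, -0.005, -0.078]
contact_force: [-4.1, 0.9, 10.8]
width: 0.295
```

apply_moves([
  [[0,-0.006,0,0,0,0,1],[0,-0.01,0,0,0,0,1],[0,-0.014,0,0,0,0,1],[0,-0.016,0,0,0,0,1],[0,-0.016,0,0,0,0,1]],
])

```text
time_s: 7.45
ee_pos: [618.3, -66.3, 85.1]
ee_rot: [3.136, -0.008, -0.08]
contact_force: [0.6, -5.4, 8.1]
width: 0.291
```

apply_moves([
  [[0,-0.016,0.001,0,0,0,1],[0,-0.016,0,0,0,0,1],[0,-0.016,0,0,0,0,1],[0,-0.016,0,0,0,0,1],[0,-0.016,0,0,0,0,1],[0,-0.016,0,0,0,0,1]],
])

```text
time_s: 8.05
ee_pos: [622.5, -18.8, 84.9]
ee_rot: [3.136, -0.009, -0.08]
contact_force: [0.3, -7.5, 9.9]
width: 0.292
```

apply_moves([
  [[0,-0.016,0,0,0,0,1],[0,-0.016,0,0,0,0,1],[0,-0.016,0,0,0,0,1],[0,-0.016,0,0,0,0,1],[0,-0.016,0,0,0,0,1],[0,-0.016,0,0,0,0,1]],
])

```text
time_s: 8.65
ee_pos: [626.4, 29.0, 84.8]
ee_rot: [3.136, -0.008, -0.08]
contact_force: [-0.1, -8.0, 11.1]
width: 0.294
```

Run:
```python
from h import *
o=r.get_obs();print(o["ee_pos"],o["contact_force"])
im=r.grab_frame("wrist"); cv2.imwrite("pics/w3.png",im[:,:,::-1])
```

```text
[626.37441512  28.99997237  84.83534279] [-0.14555645 -8.04852461 11.09254303]
```

View pics/w3.png

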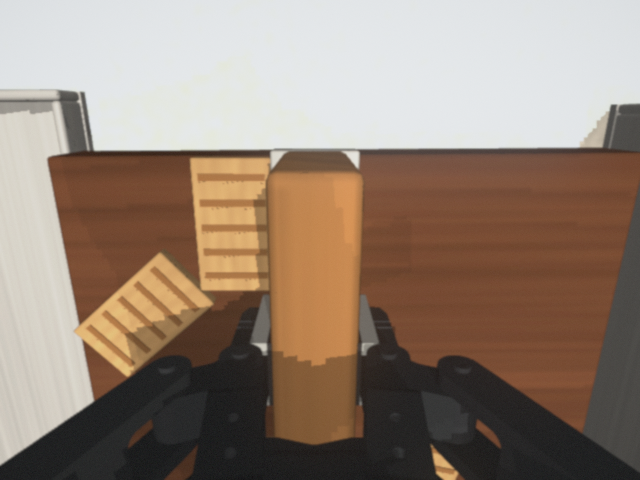

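apply_moves([
  [[0,-0.014,0,0,0,0,1],[0,-0.014,0,0,0,0,1],[0,-0.014,0,0,0,0,1],[0,-0.014,0,0,0,0,1],[0,-0.014,0,0,0,0,1],[0,-0.014,0,0,0,0,1],[0,-0.014,0,0,0,0,1]],
])

```text
time_s: 9.4
ee_pos: [630.3, 77.8, 84.7]
ee_rot: [3.136, -0.008, -0.08]
contact_force: [-0.2, -8.2, 10.5]
width: 0.289
```

Run:
```python
from h import *
o=r.get_obs();print(o["ee_pos"],o["contact_force"])
im=r.grab_frame("wrist"); cv2.imwrite("pics/w4.png",im[:,:,::-1])
```

```text
[630.26236373  77.82120802  84.74481359] [-0.22555659 -8.17161899 10.51554027]
```

View pics/w4.png

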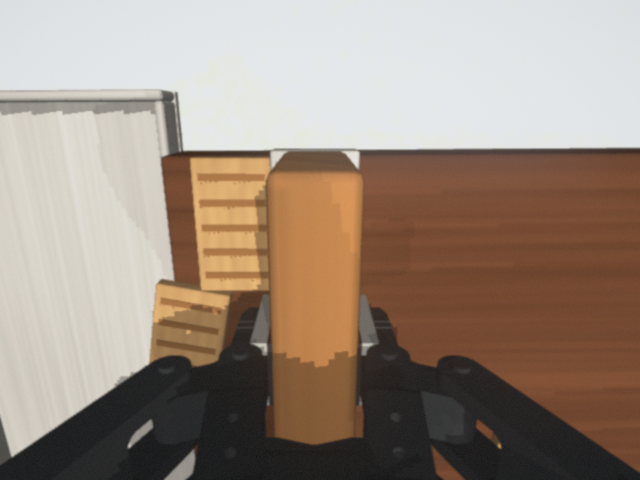

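apply_moves([
  [[0,-0.014,0,0,0,0,1],[0,-0.014,0,0,0,0,1],[0,-0.014,0,0,0,0,1],[0,-0.014,0,0,0,0,1],[0,-0.014,0,0,0,0,1]],
])

```text
time_s: 9.95
ee_pos: [633.1, 112.6, 84.8]
ee_rot: [3.136, -0.008, -0.081]
contact_force: [-0.2, -7.9, 11.9]
width: 0.292
```

apply_moves([
  [[0,-0.014,0,0,0,0,1],[0,-0.014,0,0,0,0,1],[0,-0.01,0,0,0,0,1],[0,-0.004,0,0,0,0,1],[0,0,0,0,0,0,1]],
])

```text
time_s: 10.45
ee_pos: [634.7, 134.6, 84.8]
ee_rot: [3.137, -0.008, -0.08]
contact_force: [-0.7, -5.9, 10.4]
width: 0.291
```

Run:
```python
from h import *
o=r.get_obs();print(o["ee_pos"],o["ee_rot"],o["contact_force"])
im=r.grab_frame("wrist"); cv2.imwrite("pics/w5.png",im[:,:,::-1])
im=r.grab_frame("top"); cv2.imwrite("pics/t5.png",im[:,:,::-1])
```

```text
[634.65191944 134.57412445  84.75070212] [ 3.13672819 -0.00798566 -0.07962118] [-0.69791098 -5.90226126 10.42348944]
```

View pics/w5.png

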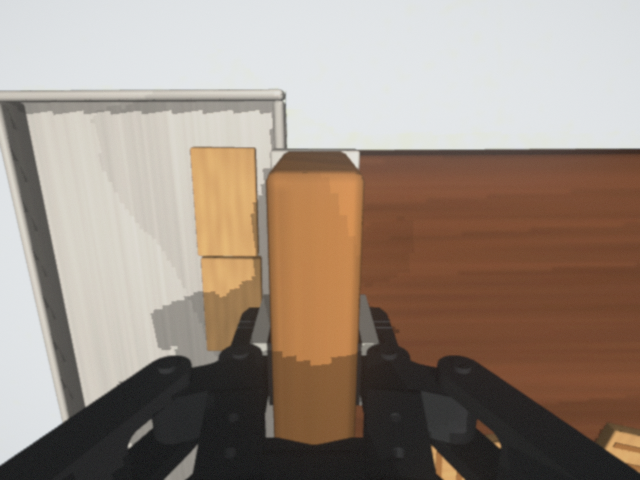

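View pics/t5.png

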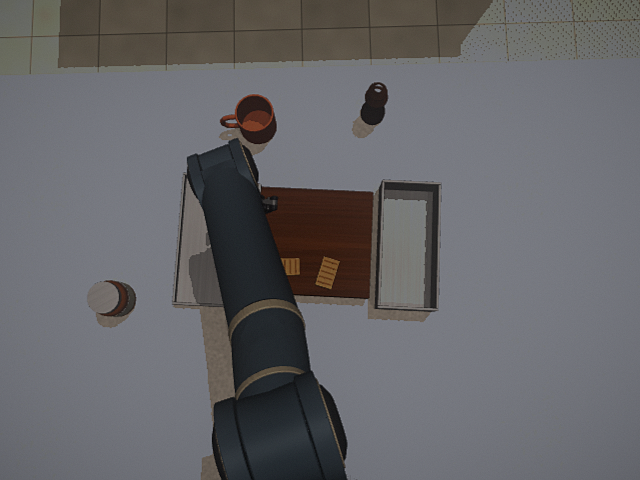

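apply_moves([
  [[0,0,-0.01,0,0,0,1],[0,0,-0.03,0,0,0,1],[0,0,-0.05,0,0,0,1],[0,0,-0.04,0,0,0,1],[0,0,0,0,0,0,1],[0,0,0,0,0,0,1]],
])

```text
time_s: 11.15
ee_pos: [631.9, 138.7, 147.2]
ee_rot: [3.141, -0.004, -0.078]
contact_force: [-0.1, 0.7, -1.7]
width: 0.288
```

Run:
```python
from h import *
o=r.get_obs();print(o["ee_pos"],o["ee_rot"],o["contact_force"])
rows([524,-86,150],-.077,8,1)
```

```text
[631.86004649 138.67509093 147.15514644] [ 3.14111282 -0.00375627 -0.07762109] [-0.14450998  0.72905022 -1.70834557]
[[-0.023,0.058,-0.001,0,-0.01,0,1],[-0.022,0.058,-0.001,0,-0.01,0,1],[-0.023,0.058,-0.001,0,0,0,1],[-0.022,0.058,-0.001,0,-0.01,0,1],[-0.023,0.058,0,0,0,0,1],[-0.022,0.058,-0.001,0,-0.01,0,1],[-0.023,0.058,0,0,0,0,1],[-0.022,0.059,-0.001,0.01,-0.01,-0.01,1]]
end [524.1 -86.1 150.1]
```

apply_moves([
  [[-0.022,0.04,0,0,0,0,1],[-0.023,0.06,-0.001,0,-0.01,0,1],[-0.023,0.06,-0.001,0,-0.01,0,1],[-0.023,0.06,-0.001,0,-0.01,0,1],[-0.023,0.06,0,0,-0.01,0,1],[-0.023,0.06,0,0,0,0,1],[-0.023,0.06,0,0,0,0,1],[-0.023,0.047,0,0,0,0,1],[-0.001,0.02,0,0,0,0,1],[0,0,0,0,0,0,1],[0,0,0,0,0,0,1]],
])

```text
time_s: 12.25
ee_pos: [522.8, -85.9, 148.3]
ee_rot: [-3.141, -0.001, -0.077]
contact_force: [-0.1, 1.3, -1.7]
width: 0.295
```

Run:
```python
from h import *
o=r.get_obs();print(o["ee_pos"],o["ee_rot"],o["contact_force"])
im=r.grab_frame("wrist"); cv2.imwrite("pics/w6.png",im[:,:,::-1])
im=r.grab_frame("side"); cv2.imwrite("pics/s6.png",im[:,:,::-1])
```

```text
[522.83511196 -85.94750793 148.34174528] [-3.14132188e+00 -5.90979012e-04 -7.68671398e-02] [-0.13309424  1.34881619 -1.70972559]
```

View pics/w6.png

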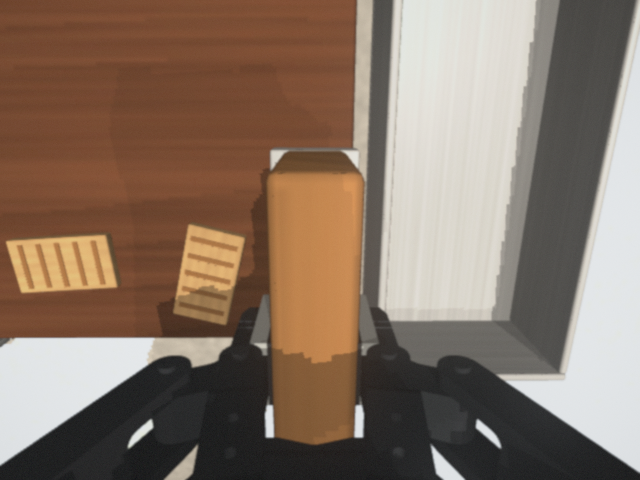

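View pics/s6.png

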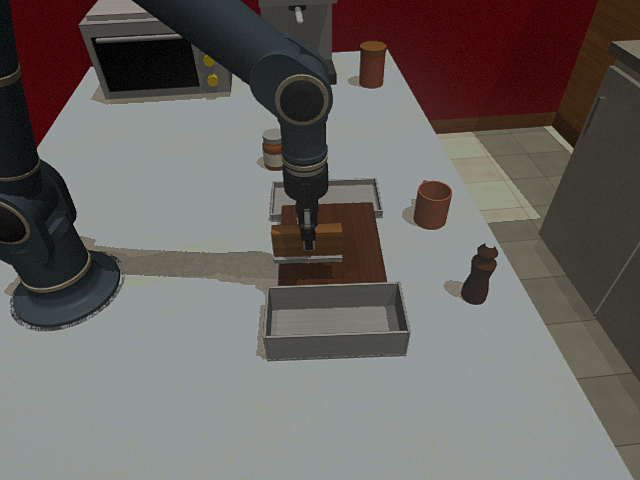

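apply_moves([
  [[0,0,0.02,0,0,0,1],[0,0,0.04,0,0,0,1],[0,0,0.03,0,0,0,1],[0,0,0.016,0,0,0,1],[0,0,0.006,0,0,0,1],[0,0,0.004,0,0,0,1],[0,0,0.004,0,0,0,1],[0,0,0.004,0,0,0,1],[0,0,0,0,0,0,1],[0,0,0,0,0,0,1]],
])

```text
time_s: 13.35
ee_pos: [522.9, -87.3, 87.3]
ee_rot: [3.141, -0.002, -0.078]
contact_force: [0.4, 0.4, -1.2]
width: 0.292
```

apply_moves([
  [[0,0,0.002,0,0,0,1],[0,0,0.002,0,0,0,1],[0,0,0.002,0,0,0,1],[0,0,0.002,0,0,0,1],[0,0,0,0,0,0,1],[0,0,0,0,0,0,1]],
])

```text
time_s: 13.95
ee_pos: [522.9, -87.3, 84.5]
ee_rot: [3.141, -0.002, -0.078]
contact_force: [-4.6, 1.6, 12.4]
width: 0.293
```

apply_moves([
  [[0,-0.006,0,0,0,0,1],[0,-0.01,0,0,0,0,1],[0,-0.014,0,0,0,0,1],[0,-0.016,0,0,0,0,1],[0,-0.016,0,0,0,0,1]],
])

```text
time_s: 14.45
ee_pos: [526.5, -61.2, 84.8]
ee_rot: [3.135, -0.005, -0.081]
contact_force: [0.3, -8.3, 10.1]
width: 0.291
```

apply_moves([
  [[0,-0.016,0,0,0,0,1],[0,-0.016,0,0,0,0,1],[0,-0.016,0,0,0,0,1],[0,-0.016,0,0,0,0,1],[0,-0.016,0,0,0,0,1],[0,-0.016,0,0,0,0,1]],
])

```text
time_s: 15.05
ee_pos: [530.5, -13.3, 84.8]
ee_rot: [3.136, -0.005, -0.081]
contact_force: [-0.2, -9.2, 10.7]
width: 0.292
```

apply_moves([
  [[0,-0.016,0,0,0,0,1],[0,-0.016,0,0,0,0,1],[0,-0.016,0,0,0,0,1],[0,-0.016,0,0,0,0,1],[0,-0.016,0,0,0,0,1],[0,-0.016,0,0,0,0,1]],
])

```text
time_s: 15.65
ee_pos: [534.3, 34.4, 84.7]
ee_rot: [3.135, -0.005, -0.081]
contact_force: [-0.8, -8.6, 12.2]
width: 0.29
```

Run:
```python
from h import *
o=r.get_obs();print(o["ee_pos"],o["contact_force"])
im=r.grab_frame("wrist"); cv2.imwrite("pics/w7.png",im[:,:,::-1])
```

```text
[534.30113191  34.3588483   84.7201696 ] [-0.75518361 -8.60997281 12.20968679]
```

View pics/w7.png

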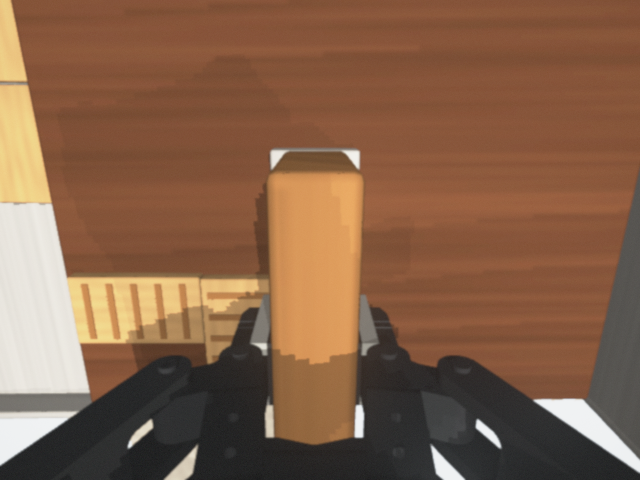

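apply_moves([
  [[0,-0.014,0,0,0,0,1],[0,-0.014,0,0,0,0,1],[0,-0.014,0,0,0,0,1],[0,-0.014,0,0,0,0,1],[0,-0.014,0,0,0,0,1],[0,-0.014,0,0,0,0,1],[0,-0.014,0,0,0,0,1]],
])

```text
time_s: 16.4
ee_pos: [538.2, 82.9, 84.6]
ee_rot: [3.135, -0.004, -0.082]
contact_force: [-0.3, -9.6, 12.6]
width: 0.291
```

apply_moves([
  [[0,-0.014,0,0,0,0,1],[0,-0.014,0,0,0,0,1],[0,-0.014,0,0,0,0,1],[0,-0.014,0,0,0,0,1],[0,-0.014,0,0,0,0,1]],
])

```text
time_s: 16.9
ee_pos: [541.1, 117.7, 84.6]
ee_rot: [3.135, -0.004, -0.082]
contact_force: [-0.4, -10.6, 13.2]
width: 0.293
```

apply_moves([
  [[0,-0.014,0,0,0,0,1],[0,-0.014,0,0,0,0,1],[0,-0.01,0,0,0,0,1],[0,-0.004,0,0,0,0,1],[0,0,0,0,0,0,1]],
])

```text
time_s: 17.4
ee_pos: [542.8, 139.6, 84.6]
ee_rot: [3.136, -0.005, -0.081]
contact_force: [-0.5, -7.8, 12.8]
width: 0.292
```

Run:
```python
from h import *
o=r.get_obs();print(o["ee_pos"],o["contact_force"])
im=r.grab_frame("wrist"); cv2.imwrite("pics/w8.png",im[:,:,::-1])
```

```text
[542.7771224  139.57707424  84.61113362] [-0.48046734 -7.77499091 12.79744445]
```

View pics/w8.png

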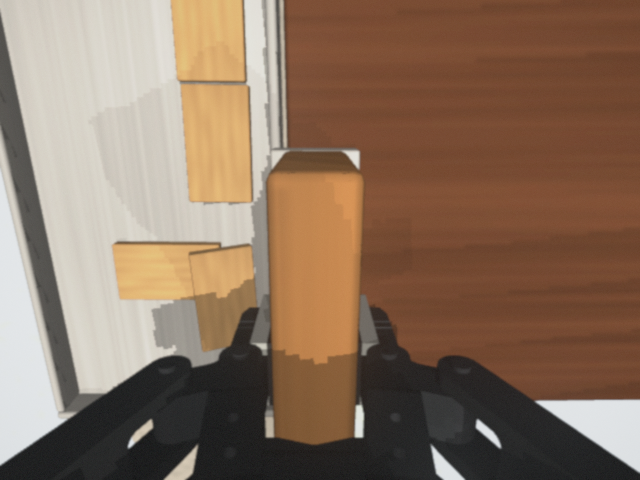

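apply_moves([
  [[0,0,-0.01,0,0,0,1],[0,0,-0.03,0,0,0,1],[0,0,-0.05,0,0,0,1],[0,0,-0.05,0,0,0,1],[0,0,0,0,0,0,1],[0,0,0,0,0,0,1]],
])

```text
time_s: 18.05
ee_pos: [540.1, 143.9, 152.2]
ee_rot: [3.141, -0.0, -0.078]
contact_force: [-0.1, -0.4, -4.0]
width: 0.296
```

Run:
```python
from h import *
o=r.get_obs();print(o["ee_pos"],o["ee_rot"],o["contact_force"])
rows([467,-415,150],-.234,16,1)
```

```text
[540.05315113 143.91352493 152.16169423] [ 3.14069102e+00 -4.46461729e-04 -7.81096305e-02] [-0.0751258  -0.39788722 -3.97701777]
[[-0.004,0.07,0,0,0,0.12,1],[-0.003,0.07,0,0,0,0.12,1],[-0.002,0.07,0,0,0,0.12,1],[-0.002,0.071,0,0,0,0.12,1],[-0.001,0.071,0,0,0,0.12,1],[0,0.07,0,0,0,0.12,1],[0,0.071,0.001,0,0,0.12,1],[0.001,0.07,0,0,0,0.12,1],[0.002,0.07,0.001,0,0,0.12,1],[0.003,0.071,0,0,0,0.12,1],[0.003,0.07,0.001,0,0,0.12,1],[0.004,0.07,0,0,0,0.13,1],[0.004,0.071,0.001,0,0,0.12,1],[0.005,0.07,0,0,0,0.13,1],[0.006,0.07,0.001,0.01,0,0.12,1],[0.007,0.071,0,0,-0.01,0.13,1]]
end [ 466.9 -415.   150.1]
```

apply_moves([
  [[-0.004,0.05,0,0,0,0.12,1],[-0.003,0.07,0,0,0,0.12,1],[-0.002,0.07,0,0,0,0.12,1],[-0.002,0.07,0,0,0,0.12,1],[-0.001,0.07,0,0,0,0.12,1],[0,0.07,0,0,0,0.12,1],[0,0.07,0,0,0,0.12,1],[0.001,0.07,0,0,0,0.12,1],[0.002,0.07,0,0,0,0.12,1],[0.003,0.07,0,0,0,0.12,1],[0.003,0.07,0,0,0,0.12,1],[0.004,0.07,0,0,0,0.13,1]],
])

```text
time_s: 19.25
ee_pos: [485.3, -263.5, 150.9]
ee_rot: [-3.141, 0.003, -0.195]
contact_force: [1.2, 0.0, -3.2]
width: 0.291
```

Run:
```python
from h import *
o=r.get_obs();print(o["ee_pos"],o["ee_rot"],o["contact_force"])
rows([467,-415,150],-.234,5,1)
```

```text
[ 485.29422624 -263.52856135  150.86647679] [-3.14148220e+00  2.70944060e-03 -1.94518156e-01] [ 1.1878929   0.03051761 -3.19257504]
[[0.005,0.061,0,0,0.01,0.1,1],[0.005,0.061,0,0,0.01,0.1,1],[0.005,0.061,0.001,0,0,0.1,1],[0.006,0.06,0,0,0.01,0.1,1],[0.007,0.061,0.001,0,0,0.09,1]]
end [ 467.2 -415.1  149.8]
```

apply_moves([
  [[0.005,0.061,0,0,0,0.1,1],[0.005,0.061,0,0,0,0.1,1],[0.005,0.061,0,0,0,0.1,1],[0.006,0.06,0,0,0,0.1,1],[0.006,0.05,0,0,0,0.09,1],[0,0,0.03,0,0,0,1],[0,0,0.06,0,0,0,1],[0,0,0.06,0,0,0,1],[0,0,0.04,0,0,0,1],[0,0,0.02,0,0,0,1],[0,0,0,0,0,0,1],[0,0,0,0,0,0,1]],
])

```text
time_s: 20.45
ee_pos: [470.0, -408.9, 48.1]
ee_rot: [3.141, -0.001, -0.233]
contact_force: [-0.3, 0.3, -1.9]
width: 0.295
```

apply_moves([
  [[0,0,0.008,0,0,0,1],[0,0,0.008,0,0,0,1],[0,0,0.006,0,0,0,1],[0,0,0.004,0,0,0,1],[0,0,0.002,0,0,0,1],[0,0,0,0,0,0,1],[0,0,0,0,0,0,1]],
])

```text
time_s: 21.15
ee_pos: [469.8, -409.1, 34.1]
ee_rot: [3.141, -0.001, -0.233]
contact_force: [0.1, 0.3, -3.0]
width: 0.29
```

apply_moves([
  [[0,0,0.002,0,0,0,1],[0,0,0.002,0,0,0,1],[0,0,0,0,0,0,1],[0,0,0,0,0,0,1]],
])

```text
time_s: 21.55
ee_pos: [469.8, -409.2, 34.0]
ee_rot: [3.141, -0.001, -0.233]
contact_force: [-3.8, 3.0, 9.7]
width: 0.288
```

apply_moves([
  [[0,0,-0.002,0,0,0,1],[0,0,0,0,0,0,1],[0,0,0,0,0,0,-1],[0,0,0,0,0,0,-1],[0,0,0,0,0,0,-1],[0,0,0,0,0,0,-1],[0,0,0,0,0,0,-1],[0,0,0,0,0,0,-1],[0,0,0,0,0,0,-1]],
])

```text
time_s: 22.45
ee_pos: [469.7, -409.1, 33.0]
ee_rot: [3.141, -0.001, -0.233]
contact_force: [1.1, -0.4, 1.1]
width: 1.001
```

apply_moves([
  [[0,0,-0.02,0,0,0,-1],[0,0,-0.04,0,0,0,-1],[0,0,-0.06,0,0,0,-1],[0,0,-0.08,0,0,0,-1],[0,0,-0.08,0,0,0,-1],[0,0.02,-0.04,0,0,0,-1],[0,0.04,0,0,0,0,-1],[0,0.04,0,0,0,0,-1],[0,0.04,0,0,0,0,-1],[0,0,0,0,0,0,-1],[0,0,0,0,0,0,-1]],
])

```text
time_s: 23.55
ee_pos: [453.1, -476.9, 192.9]
ee_rot: [-3.141, -0.001, -0.234]
contact_force: [0.1, -0.1, -0.1]
width: 0.996
```

Run:
```python
from h import *
o=r.get_obs();print(o["ee_pos"],o["contact_force"],o["time_s"])
for n in ("top","side"):
    im=r.grab_frame(n); cv2.imwrite(f"pics/{n}9.png",im[:,:,::-1])
    if n=="top": cv2.imwrite("pics/c9.png",cv2.convertScaleAbs(cv2.resize(im[165:315,165:450,::-1],None,fx=2.8,fy=2.8,interpolation=cv2.INTER_CUBIC),alpha=2))
```

```text
[ 453.12926271 -476.89384328  192.90509757] [ 0.09026152 -0.07898319 -0.13857282] 23.55
```

View pics/top9.png

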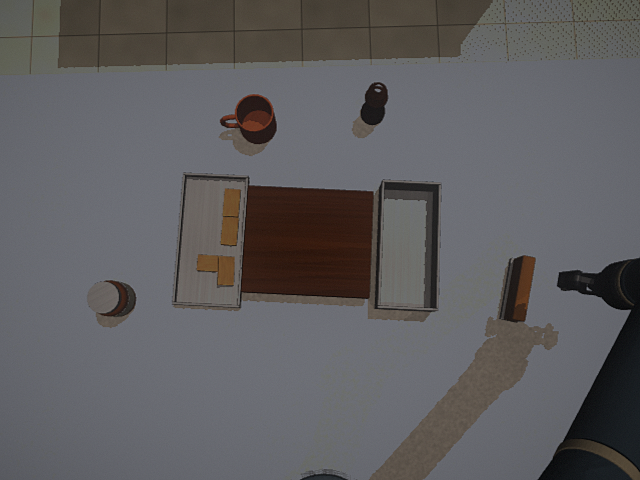

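View pics/side9.png

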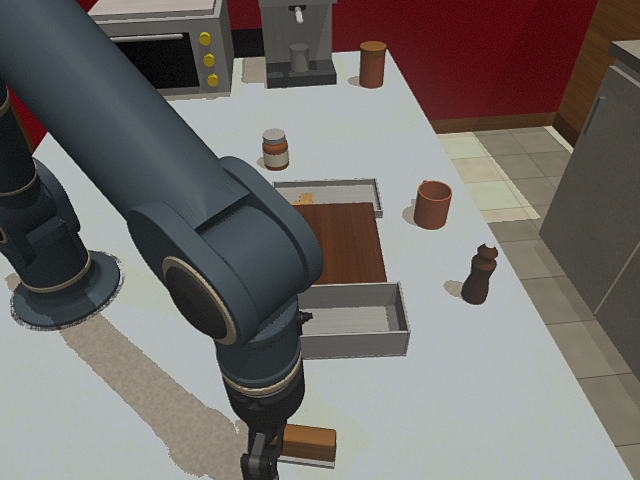

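View pics/c9.png

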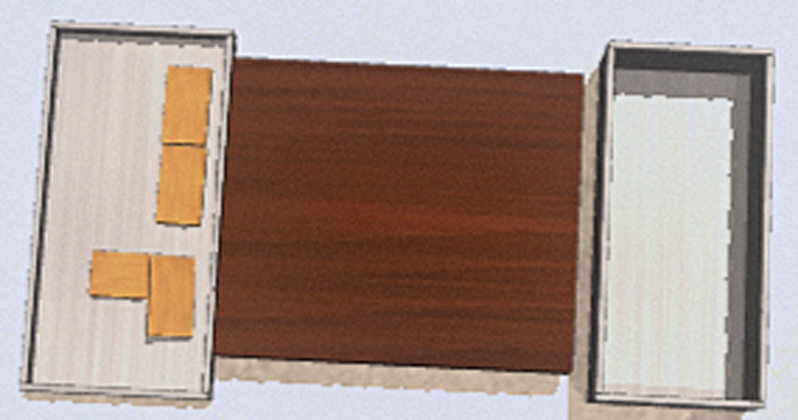

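All four pieces are in the shallow tin (top picture: around (231,202), (230,231), (207,262) and (226,271)). The board is bare and the loaf tin and jar are at the same pixels as before. The scraper is upright at (523,288), and the arm is clear of it.

```bash
python3 -c "
from workcell import r
print(r.close_job())"
```

```text
the job is handed in; nothing more can be done
None
```

All four pieces of crispbread are in the shallow tin, and I handed the job in at about 24 s of the 69 s allowed.

- **Wiping:** I pressed the scraper on the end of the board away from the shallow tin and made two strokes towards it. The readings put the press at roughly 10–17 N, against the 25 N limit. The force reading's zero drifted by about 2 N, so that figure is good to about that much. I read the force only at the end of each short move, not continuously.
- **Scraper:** It stands upright on the bare counter, close to where it started.
- **Last checks:** The final top picture shows the board empty and all four pieces in the tin, one of them overlapping another. The loaf tin and jar appear where they were, and the gripper is clear with nothing pressing on it. None of the final checks failed.

One measurement disagreed slightly: in the wrist picture the scraper sat about 5 mm off my estimate along the board's x. I allowed for that in the second stroke.

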